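# Test a jar cap on the thread gauge and sort it

## Robot

A 7-joint arm with a two-finger parallel gripper is mounted at the origin on the work surface; the furniture and walls round the work are solid. World frame = base frame: x ahead of the robot, y to its left, z up, the work surface at z = 0. Lengths are in m, angles in rad, forces in N, time in s.
With the tool pointing down it reaches from about 0.425 to 0.925 m from the base axis. Payload 6.8 kg.
Tool frame: the origin (TCP) lies on the centre line of the jaws, within the pads' length; the fingertips stand 14 mm ahead of it and the grasp point (between the pads) lies 5 mm behind it (bot.finger_overhang is the distance from the TCP to the fingertips, in m); z points along the fingers, y is the line along which they close (so a half turn about z gives the same grasp; the last joint's range is limited). The gripper opens to 85 mm and grips with 20 to 120 N. Pads are 22 mm wide; open, the fingers measure 114 mm over their backs; the gripper's body (76 mm by 85 mm) begins 54 mm behind the grasp point. The pads swing forward as they close: fully open they stand 13 mm farther back than shut.
Start: joints at [1.114, 0.477, 0.022, 1.555, -0.011, 1.109, -0.083], TCP at [0.231, -0.634, 0.245] pointing down, gripper open.
Joint ranges: [-2.96, 2.96], [-0.34, 2.1], [-1.41, 1.46], [0.24, 2.44], [-1.37, 4.51], [0.17, 1.92], [-2.96, 2.96]. Speed limits (rad/s): [2.39, 2.39, 3.14, 3.14, 3.14, 3.14, 3.14].

## Interface

Orientations are given as a unit quaternion [w, x, y, z].
In Python, from station import bot gives the robot as it stands.
- The arm moves only by the shell command python3 -m inch 'ROWS' [OPENING] [FORCE]. ROWS is JSON, a list of rows, each a list of 4 numbers: the shift along the tool's x, y, z in m, then the turn about the tool's z in degrees. A call has 1 to 12 rows; each row shifts and turns the commanded pose from where the row before left it, along the tool's axes as they then stand; what a row does not reach is not made up. A row lasts 1/10 s, in which the tool goes at most 50 mm and 8.59 degrees, less where a joint would pass 70% of its speed; a pose out of reach is approached as far as the arm can. A call is refused whole if a number of a shift passes 0.05 or a number of a turn 8.59, either way. A call with a gripper value outside its range is refused whole. OPENING is the finger opening in m, from 0 to 0.0854, set as the call begins (- or left out, the last holds). The fingers move at their own pace and stop on an object; FORCE is the grip in N (left out, the last holds). Time passes only in rows, so rows that do not move let the fingers close. It gives the time, the measured TCP pose, the force, the opening and the grip force at its end, in the units of the state.
- bot.get_obs(): the state, without advancing time (a new reading comes with each control period).
- bot.read_camera(name): name is "scene" or "top" or "wrist"; returns a dict with "color" (400x640x3 uint8, red, green, blue), "mtx" (3x3 intrinsics, pixels), "dist_coeffs" ([k1, k2, p1, p2, k3] as OpenCV has them; the pictures are not rectified), "world_from_camera" (4x4, takes a point from camera to world coordinates); the wrist camera has in their place "hand_eye" (4x4, takes a point from camera to tool coordinates, whose origin is the TCP and whose axes are the flange's). Camera axes: x right, y up, looking along -z (the intrinsics and any distortion apply to the point x, -y, -z); pixel columns grow to the right and rows downward; lengths in m; the calibration is good to about 2 mm. A picture is of the moment at which its call begins: read the wrist's pose just before it. There is no depth.
- bot.hand_in(): hands the job in; it is judged then, once.
The state is a dict: "t": time; "q": joint angles; "joint_vel": joint speeds; "joint_torque": joint torques, N m; "eef_pos": TCP position; "tool_rot": TCP orientation; "contact_force": force on the tool from outside, world axes, zero at the start; "torque": the same for the moment, N m; "gripper_width": opening from 0.0 (shut) to 1.0 (fully open); "grasp_force": force on a finger pad.
Only numpy, scipy, OpenCV 4.12 (cv2) and the standard library are available. Lean on these libraries where they do the work, as an engineer would, in place of code of your own. Each camera call takes 0.05 s, during which the arm holds its last target. There are 200 camera calls.

## Task

Some of our jar caps have a burr inside, unseen from outside, that stops them before they are fully screwed on. Screw the orange cap clockwise onto the steel thread gauge gently, until it comes up firmly against a stop and the gauge's red pointer swings one to two ticks from its rest, never past the last tick. Then unscrew it and stand it top up in the middle of the green tray if it had turned fully home, or of the red tray if it stopped part way; leave the two filled jars alone.

Things in the scene. Friction and masses are not known exactly. Their poses are not given: they have to be found in the camera images.
- cap: Orange fluted screw cap, upright cylinder 54 mm in diameter, 39 mm tall, open below, about 0.09 kg. Origin: centre of its lower rim; z up. Starts standing on the worktop. A white stripe on top and side lies along +x. Three thread lugs inside, 4 mm thick, centred 4 mm above the rim, at +x and 120 degrees either side. Caps with and without a burr look alike.
- cap_top (a point): Centre of the cap's top, 39 mm above its rim. Grip the cap across its diameter in its upper 25 mm. The top 12 mm are solid; below, the wall is 4 mm thick and the lug tips stand 18 mm from the axis.
- gauge: Thread gauge, fixed: round grey base of 104 mm, origin at the centre of its underside on the worktop, z up. On it a sprung steel plug, core 34 mm, three-start thread 44 mm in diameter, over a dark flange of 68 mm. Three white entry marks on the flange, at the gauge's +x and 120 degrees either side (at dial 0). Three fins on the plug reach 72 mm above the worktop.
- gauge_mouth (a point): On the gauge's axis, top of the plug's lead-in cone, 64.5 mm above the worktop. With stripe or lugs over the marks, within about 15 degrees, the cap goes down over the plug until its lugs rest on the threads, rim about 52 mm above the worktop (at other angles it stays up to 8 mm higher on the thread tops).
- gauge_home (a point): On the gauge's axis, where the rim of a cap that is fully home lies, 46 mm above the worktop. Turned clockwise (from above) the cap goes down 4.46 mm per rad, with 1.8 mm of axial play. A good cap meets the home stop about 1.42 rad from the marks, a cap with a burr stops at about 0.65 to 0.7 rad, rim 49 to 50 mm high. Unscrew back to the marks, following the rise, then lift.
- dial (a joint): Turn of the sprung plug, rad, positive clockwise from above, 0 at rest: yields 0.1 rad per 0.1 N m of turning load and springs back. Its red pointer runs over 7 ticks, 0.1 rad apart, on the base (rest: the long middle one, at the gauge's -x). 0.1 to 0.2 is snug, beyond 0.3 is forcing. The cap's turn in the thread is its own turn less this.
- green_tray: Green square tray, 106 mm outside, 100 mm inside, walls 14 mm high, floor 3 mm thick, fixed; origin: centre of its underside. For caps that turn fully home.
- red_tray: Red tray of the same size and kind, origin likewise. For caps that stop part way.
- jam_jar: Filled jam jar with a green lid, 62 mm in diameter, 86 mm tall, standing behind the work; origin: centre of its underside. Leave alone.
- honey_jar: Filled jar with a red lid, 65 mm in diameter, 100 mm tall, standing behind the work; origin: centre of its underside. Leave alone.
Mind the look-alikes: they are no part of the job. Of the things that look like the cap, take the one that is farthest to the robot's left at the start.

How it is judged:
On the way:
1. the cap is on the gauge's thread, turned clockwise snug against its stop (the home stop for a good cap, the burr for a bad one), the pointer at 0.08 rad or more (horizontal distance between cap and gauge below 0.004 m and angle between cap's own z axis and vertical below 0.1 rad and value of joint dial above 0.08 rad and ((x of burr_c0 in the frame of cap above -0.00675 m and z of cap in the frame of gauge below 0.0473 m) or (not (x of burr_c0 in the frame of cap above -0.00675 m) and z of cap in the frame of gauge below 0.0515 m))), for 0.1 s.
At the end, for the whole second after the job is handed in: A cap that turns fully home stands at rest, upright (within 0.1 rad), on the floor of the green tray within 26 mm of its middle along each side; a cap that stops part way stands likewise in the red tray (((x of burr_c0 in the frame of cap above -0.00675 m and x of cap in the frame of green_tray between -0.026 and 0.026 m and y of cap in the frame of green_tray between -0.026 and 0.026 m and z of cap in the frame of green_tray below 0.006 m) or (not (x of burr_c0 in the frame of cap above -0.00675 m) and x of cap in the frame of red_tray between -0.026 and 0.026 m and y of cap in the frame of red_tray between -0.026 and 0.026 m and z of cap in the frame of red_tray below 0.006 m)) and angle between cap's own z axis and vertical below 0.1 rad and linear speed of cap below 0.02 m/s); the robot touches nothing.
It fails at once if the cap is forced: the dial beyond 0.35 rad either way (value of joint dial above 0.35 rad or value of joint dial below -0.35 rad).
It fails at once if the cap is pressed, jammed or pulled on the gauge with more than 30 N (contact force between cap and gauge above 30 N).
It fails at once if a filled jar is shifted more than 20 mm or tipped (distance of any of jam_jar, honey_jar from where it was at the start of the episode above 0.02 m or angle between any of jam_jar, honey_jar's own z axis and vertical above 0.2 rad).
It also fails if it takes over 61 s, if anything falls off the work surface, if the arm or the gripper's body presses on something with over 40 N, if the wrist force passes 120 N, or if a joint passes its speed limit or range.

## Working session

There is one attempt and no reset: what is moved stays moved. The work goes in short steps, Python scripts to look and compute and a shell command to move; the robot and the scene stay as the last step left them, time stands still between calls to the robot, and variables do not carry over. Pictures are saved under pics/ and viewed, at most 10 in all, crops included, and the job is handed in when it is done.

```bash
ls; mkdir -p pics
cat > h.py <<'E'
import numpy as np, cv2
from station import bot
def cam(n):
    o=bot.get_obs(); c=bot.read_camera(n)
    if n=='wrist':
        from scipy.spatial.transform import Rotation as R
        q=np.array(o['tool_rot']); T=np.eye(4); T[:3,:3]=R.from_quat(q[[1,2,3,0]]).as_matrix(); T[:3,3]=o['eef_pos']
        c['world_from_camera']=T@np.array(c['hand_eye'])
    c['W']=np.array(c['world_from_camera']); return c
def ray(c,uv):
    p=cv2.undistortPoints(np.array([[uv]],float),np.array(c['mtx']),np.array(c['dist_coeffs'])).ravel()
    return c['W'][:3,3], c['W'][:3,:3]@np.array([p[0],-p[1],-1])
def onz(c,uv,z):
    o,d=ray(c,uv); return o+d*(z-o[2])/d[2]
def proj(c,P):
    p=np.linalg.inv(c['W'])@np.append(P,1); p=np.array([[p[0],-p[1],-p[2]]])
    return cv2.projectPoints(p,np.zeros(3),np.zeros(3),np.array(c['mtx']),np.array(c['dist_coeffs']))[0].ravel()
E
python3 - <<'E'
from h import *
for n in('top','scene'):
    c=cam(n); cv2.imwrite(f'pics/{n}0.png',c['color'][...,::-1]); print(n,c['W'].round(3).tolist(),np.array(c['mtx']).round(1).tolist())
o=bot.get_obs();print(o)
E
```

```text
pics
top [[-0.015, 0.998, -0.062, 0.373], [-1.0, -0.016, -0.016, -0.028], [-0.017, 0.062, 0.998, 1.215], [0.0, 0.0, 0.0, 1.0]] [[509.9, 0.0, 318.8], [0.0, 509.9, 199.6], [0.0, 0.0, 1.0]]
scene [[-0.885, 0.185, -0.426, 0.053], [-0.465, -0.382, 0.799, 0.771], [-0.015, 0.906, 0.424, 0.468], [0.0, 0.0, 0.0, 1.0]] [[370.1, 0.0, 316.2], [0.0, 370.1, 202.6], [0.0, 0.0, 1.0]]
{'t': 0.1, 'q': array([ 1.11390538,  0.47772155,  0.02233647,  1.55636204, -0.01149528,
        1.10929771, -0.0831266 ]), 'joint_vel': array([ 7.24760887e-04, -9.24450991e-04,  7.41783395e-04, -5.05720242e-03,
        7.79469922e-05,  2.01638086e-05, -2.04415445e-03]), 'joint_torque': array([ 5.08625235e-03, -5.97763038e+01,  1.61337912e+00, -2.81956208e+01,
        1.27326068e-02,  4.92642474e-03, -1.16944551e-05]), 'eef_pos': array([ 0.23050561, -0.63387296,  0.24441605]), 'tool_rot': array([-8.04828159e-04,  9.84831192e-01,  1.73513211e-01, -2.03962449e-04]), 'contact_force': array([ 0.41949927,  0.09053691, -0.11830273]), 'torque': array([0.00548895, 0.03957305, 0.00953514]), 'grasp_force': 0.0, 'gripper_width': 1.0035945069932342}
```

View pics/top0.png

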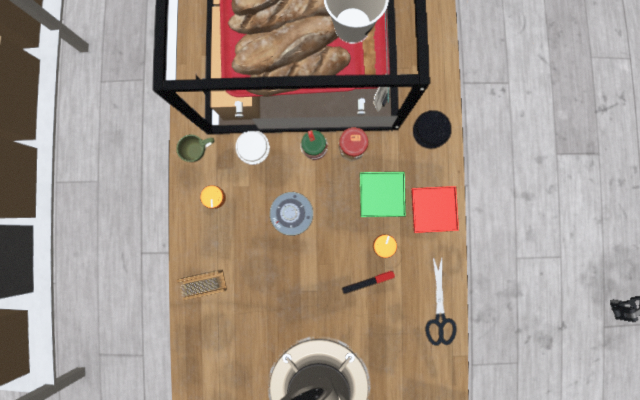

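View pics/scene0.png

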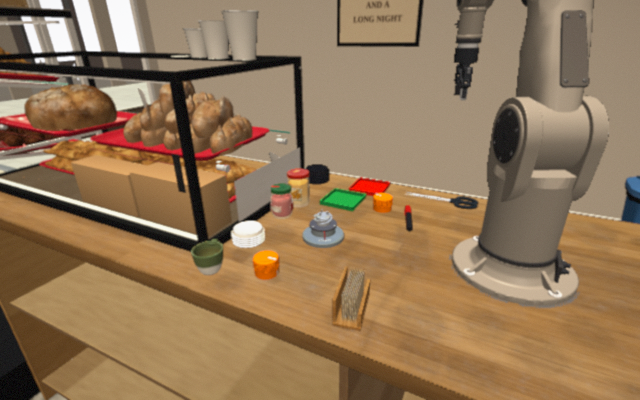

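Two orange caps are candidates in the top view: one at (212,197) and one at (385,246). In the scene view they sit at (266,264) and (383,202). Image left in the top view is +y, the robot's left, so (212,197) is the one meant. I'll measure it and confirm with a crop.

Run:
```python
from h import *
t=cam('top'); s=cam('scene')
for n,c in(('top',t),('scene',s)):
    h=cv2.cvtColor(c['color'],cv2.COLOR_RGB2HSV)
    for nm,lo,hi in(('orange',(10,180,120),(22,255,255)),('green',(55,150,120),(70,255,255)),('red',(0,200,170),(3,255,255))):
        m=cv2.inRange(h,lo,hi); k,l,st,ce=cv2.connectedComponentsWithStats(m)
        for i in range(1,k):
            if st[i,4]>60: print(n,nm,st[i].tolist(),ce[i].round(1), onz(c,ce[i],0.039 if nm=='orange' else 0.006)[:2].round(4))
# cap top + stripe
def sub(c,u,v,r,f): 
    return cv2.resize(c['color'][v-r:v+r,u-r:u+r,::-1],None,fx=f,fy=f,interpolation=cv2.INTER_CUBIC)
a=np.hstack([sub(t,212,197,25,8),sub(t,291,213,25,8)]); cv2.imwrite('pics/crop1.png',a)
```

```text
scene orange [46, 141, 36, 28, 303] [ 61.3 153.4] [ 1.5865 -0.0067]
scene orange [74, 146, 21, 12, 110] [ 83.6 152.4] [ 1.5209 -0.0528]
scene orange [140, 152, 33, 12, 178] [155.9 157.1] [ 1.2163 -0.1337]
scene orange [373, 192, 20, 21, 352] [382.4 202.5] [ 0.3233 -0.1179]
scene orange [253, 250, 26, 30, 622] [265.3 264.5] [0.4404 0.2677]
scene green [323, 191, 42, 17, 417] [343.2 198.9] [ 0.4575 -0.1597]
scene red [350, 178, 40, 17, 389] [369.6 185.9] [ 0.4215 -0.2895]
```

View pics/crop1.png

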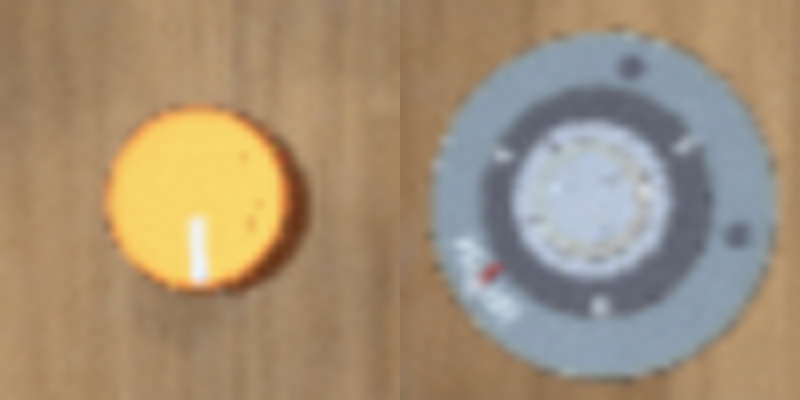

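The crop confirms an orange cap with its white stripe pointing image-down, top centre near (211.7,196.4). The gauge has marks at crop (685,145), (504,155) and (600,306), and its pointer is at lower left, so gauge +x is the upper-right mark. Next I'll measure these precisely.

Run:
```python
from h import *
t=cam('top'); s=cam('scene')
h=cv2.cvtColor(t['color'],cv2.COLOR_RGB2HSV)
def comps(lo,hi,a=60):
    k,l,st,ce=cv2.connectedComponentsWithStats(cv2.inRange(h,lo,hi)); 
    return [(st[i].tolist(),ce[i]) for i in range(1,k) if st[i,4]>a]
for nm,lo,hi,z in(('orange',(8,120,200),(28,255,255),.039),('green',(55,120,120),(70,255,255),.003),('red',(0,200,170),(4,255,255),.003),('blue',(100,40,60),(118,120,255),.012)):
    for st,ce in comps(lo,hi): 
        b=(st[0]+(st[2]-1)/2,st[1]+(st[3]-1)/2); print(nm,st,ce.round(1),'c',onz(t,ce,z)[:2].round(4),'bbox',onz(t,b,z)[:2].round(4))
print('cap',onz(t,(211.7,196.4),.039), onz(t,(211.9,207),.039))
for z in(.01,.02,.03,.04): print(z,[onz(t,(266+(u-400)/8-.5,188+v/8-.5),z)[:2].round(4).tolist() for u,v in((604,204),(504,155),(685,145),(600,306),(490,272),(431,204),(777,204))])
# two-view cap
print('scene px of cap top guess',proj(s,onz(t,(211.7,196.4),.039)))
g=onz(t,(291,213),.03); print('gauge in scene',proj(s,[g[0],g[1],.0]),proj(s,[g[0],g[1],.072]))
cv2.imwrite('pics/sc1.png',np.hstack([cv2.resize(s['color'][220:290,u-35:u+35,::-1],None,fx=5.5,fy=5.5,interpolation=cv2.INTER_CUBIC) for u in(266,323)]))
```

```text
orange [200, 185, 23, 23, 373] [210.9 195.7] c [0.4589 0.2436] bbox [0.4582 0.2434]
orange [374, 235, 23, 23, 386] [384.9 246.3] c [ 0.3355 -0.1589] bbox [ 0.3362 -0.1591]
green [361, 173, 44, 44, 1052] [387.5 193.4] c [ 0.46   -0.1718] bbox [ 0.4576 -0.1598]
blue [271, 193, 41, 41, 679] [291.9 212.8] c [0.4172 0.0561] bbox [0.4167 0.0583]
cap [0.45725035 0.24171247 0.039     ] [0.43245302 0.2412959  0.039     ]
0.01 [[0.4168, 0.0584], [0.4318, 0.088], [0.4339, 0.0342], [0.3866, 0.06], [0.3971, 0.0925], [0.4176, 0.1098], [0.416, 0.0072]]
0.02 [[0.4164, 0.0577], [0.4313, 0.087], [0.4334, 0.0337], [0.3865, 0.0593], [0.3969, 0.0915], [0.4172, 0.1087], [0.4156, 0.0069]]
0.03 [[0.416, 0.057], [0.4308, 0.086], [0.4329, 0.0332], [0.3864, 0.0585], [0.3967, 0.0905], [0.4168, 0.1076], [0.4153, 0.0066]]
0.04 [[0.4157, 0.0563], [0.4303, 0.0851], [0.4324, 0.0326], [0.3863, 0.0578], [0.3965, 0.0895], [0.4164, 0.1064], [0.4149, 0.0063]]
scene px of cap top guess [265.79606109 256.07370386]
gauge in scene [323.07900683 236.5115111 ] [322.86050592 210.64202777]
```

```bash
python3 -m inch '[[0.0356,-0.0266,0,0],[0.0356,-0.0266,0,0],[0.0356,-0.0266,0,0],[0.0356,-0.0266,0,0],[0.0356,-0.0266,0,0],[0.0356,-0.0266,0,0],[0.0356,-0.0266,0,0],[0.0356,-0.0266,0,0],[0.0356,-0.0266,0,0],[0,0,0,8],[0,0,0,0]]'
python3 - <<'E'
from h import *
o=bot.get_obs(); print(o['q'].round(3),o['eef_pos'].round(4),o['tool_rot'].round(4))
t=cam('top');h=cv2.cvtColor(t['color'],cv2.COLOR_RGB2HSV)
m=cv2.inRange(h,(0,150,150),(6,255,255))|cv2.inRange(h,(170,150,150),(180,255,255)); m[:,:405]=0
k,l,st,ce=cv2.connectedComponentsWithStats(m)
for i in range(1,k):
    if st[i,4]>200: print(st[i],onz(t,(st[i,0]+(st[i,2]-1)/2,st[i,1]+(st[i,3]-1)/2),.003))
E
```

```text
t: 1.4
eef_pos: [0.4507, -0.2986, 0.2454]
tool_rot: [0.0, 0.994, 0.105, 0.0]
contact_force: [-0.1, 0.0, 0.1]
gripper_width: 0.997
grasp_force: 0.0
[ 0.575  0.262 -0.125  1.871  0.038  1.011 -0.927] [ 0.4507 -0.2986  0.2454] [1.000e-04 9.945e-01 1.052e-01 1.000e-04]
[ 412  187   47   46 1752] [ 0.41973153 -0.28493504  0.003     ]
```

```bash
python3 -m inch '[[0,0,0,-8.5],[0,0,0,-8.5],[0,0,0,-8.5],[0,0,0,-8.5],[0,0,0,-8.5],[0,0,0,-8.5],[0,0,0,-8.5],[0,0,0,-8.5],[0,0,0,-8.5],[0,0,0,-1.42],[0.04,0.005,0,0],[0.04,0.005,0,0]]'
python3 -m inch '[[0.045,0.004,0,0],[0.045,0.004,0,0],[0.045,0.004,0,0],[0.045,0.004,0,0],[0.045,0,0,0],[0.045,0,0,0],[0.045,-0.004,0,0],[0.045,-0.004,0,0],[0.045,-0.005,0,0],[0.045,-0.0037,0,0],[0.0096,0,0,0],[0,0,0,0]]'
python3 - <<'E'
from h import *
o=bot.get_obs(); print(o['q'].round(3),o['eef_pos'].round(4),o['tool_rot'].round(4))
w=cam('wrist'); cv2.imwrite('pics/w1.png',w['color'][...,::-1]); print(w['W'].round(3)[:3,3], proj(w,[.458,.2425,.039]))
E
```

```text
t: 2.65
eef_pos: [0.4595, -0.2211, 0.2452]
tool_rot: [0.0, 0.71, 0.704, -0.0]
contact_force: [0.4, 1.2, -1.4]
gripper_width: 1.001
grasp_force: 0.0
t: 3.85
eef_pos: [0.4601, 0.241, 0.2453]
tool_rot: [-0.0, 0.707, 0.707, 0.0]
contact_force: [-0.2, -0.8, -0.4]
gripper_width: 0.999
grasp_force: 0.0
[-0.039  0.29  -0.668  1.889  0.207  1.032 -0.794] [0.4601 0.241  0.2453] [-3.000e-04  7.071e-01  7.071e-01  2.000e-04]
[0.46  0.32  0.375] [318.05265624 178.02479103]
```

View pics/w1.png

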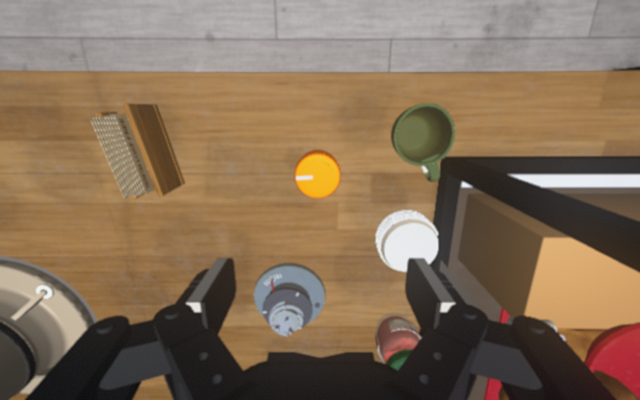

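The wrist view shows the target cap at (318,175) with its stripe pointing image-left (world -x). The gauge is at about (290,298) with its red pointer near (272,285).

Run:
```python
from h import *
w=cam('wrist'); im=w['color'][140:210,280:360]; h=cv2.cvtColor(im,cv2.COLOR_RGB2HSV)
m=cv2.inRange(h,(8,150,225),(28,255,255)); wh=cv2.inRange(h,(0,0,190),(180,110,255))
big=cv2.morphologyEx(m|wh,cv2.MORPH_OPEN,np.ones((3,3)))
(cx,cy),r=cv2.minEnclosingCircle(np.vstack([c for c in cv2.findContours(big,0,2)[0] if len(c)>20])); M=cv2.moments(big,True)
print('circle',cx+280,cy+140,r,'centroid',M['m10']/M['m00']+280,M['m01']/M['m00']+140,M['m00'])
P=onz(w,(M['m10']/M['m00']+280,M['m01']/M['m00']+140),.039);print(P, onz(w,(cx+280,cy+140),.039))
k,l,st,ce=cv2.connectedComponentsWithStats(wh)
for i in range(1,k):
    if st[i,4]>8:
        q=onz(w,ce[i]+[280,140],.039);print('stripe',st[i],q,np.degrees(np.arctan2(*(q-P)[1::-1])))
cv2.imwrite('pics/w1g.png',np.hstack([cv2.resize(w['color'][245:345,240:340,::-1],None,fx=5,fy=5,interpolation=cv2.INTER_CUBIC)]))
```

```text
circle 316.91860580444336 173.5 22.222564697265625 centroid 317.1475625823452 173.50658761528325 1518.0
[0.4573793  0.24561673 0.039     ] [0.45711438 0.24562538 0.039     ]
stripe [15 33 18  5 72] [0.44150841 0.24352946 0.039     ] -172.50770664410302
```

```bash
python3 -m inch '[[0.003,-0.0025,0.04,0],[0,0,0.04,0],[0,0,0.04,0],[0,0,0,0],[0,0,0,0]]'
cat > cap.py <<'E'
from h import *
import sys
def find(w,z,near=None):
    h=cv2.cvtColor(w['color'],cv2.COLOR_RGB2HSV)
    m=cv2.inRange(h,(8,140,225),(28,255,255))
    m=cv2.morphologyEx(m,cv2.MORPH_CLOSE,np.ones((9,9)))
    k,l,st,ce=cv2.connectedComponentsWithStats(m); g=proj(w,near)
    i=min((i for i in range(1,k) if st[i,4]>150),key=lambda i:np.hypot(*(ce[i]-g)))
    c=max(cv2.findContours((l==i).astype(np.uint8),0,2)[0],key=len)
    e=cv2.fitEllipse(cv2.convexHull(c)); return e,onz(w,e[0],z)
if __name__=='__main__':
    w=cam('wrist'); near=[float(a) for a in sys.argv[1:4]]
    e,P=find(w,near[2],near); print(e,P)
    cv2.imwrite('pics/cap.png',w['color'][...,::-1])
E
python3 cap.py .4577 .244 .039
```

```text
t: 4.45
eef_pos: [0.4582, 0.2411, 0.1257]
tool_rot: [0.0, 0.709, 0.706, -0.001]
contact_force: [-0.1, -0.4, 0.5]
gripper_width: 1.0
grasp_force: 0.0
((318.1927490234375, 208.94322204589844), (62.593318939208984, 65.93260955810547), 89.65128326416016) [0.45695018 0.24570929 0.039     ]
```

View pics/cap.png

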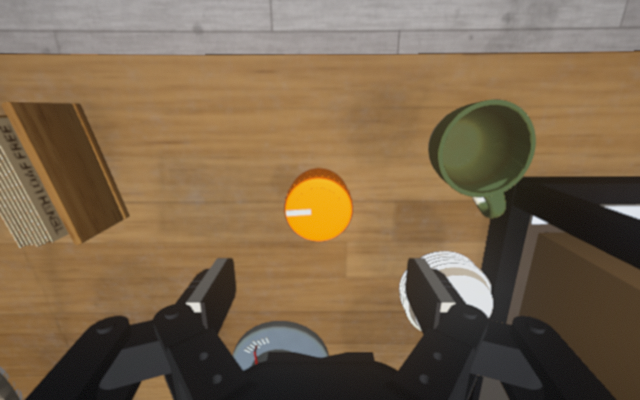

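```bash
python3 -m inch '[[0.0035,-0.0007,0.03,0],[0,0,0.03,0],[0,0,0.03,0],[0,0,0.0085,0],[0,0,0,0]]'
python3 -m inch '[[0,0,0,0],[0,0,0,0],[0,0,0,0],[0,0,0,0],[0,0,0,0],[0,0,0,0],[0,0,0,0],[0,0,0,0]]' 0.045 40
```

```text
t: 5.0
eef_pos: [0.4577, 0.2463, 0.0276]
tool_rot: [0.0, 0.708, 0.706, 0.0]
contact_force: [0.9, 0.1, 0.5]
gripper_width: 1.0
grasp_force: 0.0
t: 5.8
eef_pos: [0.4582, 0.2468, 0.0288]
tool_rot: [0.001, 0.708, 0.706, 0.001]
contact_force: [-1.7, -1.1, 10.1]
gripper_width: 0.614
grasp_force: 40.1
```

```bash
python3 -m inch '[[0,0,-0.043,0],[0,0,-0.043,0],[0,0,-0.043,0],[0,0,-0.043,0],[-0.0424,-0.0059,0,0],[-0.0424,-0.0059,0,0],[-0.0424,-0.0059,0,0],[-0.0424,-0.0059,0,0],[-0.0424,-0.0059,0,0],[-0.0424,-0.0059,0,0],[-0.0424,-0.0059,0,0],[0,0,0,0]]'
python3 -m inch '[[0,0,0,0],[0,0,0,0]]'
python3 - <<'E'
from h import *
o=bot.get_obs(); print(o['q'].round(3),o['eef_pos'].round(4),o['tool_rot'].round(4))
w=cam('wrist'); cv2.imwrite('pics/w3.png',w['color'][...,::-1]); np.save('w3.npy',w,allow_pickle=True); print(proj(w,[.4168,.058,.02]),proj(w,[.4168,.058,.07]), proj(w,o['eef_pos']-[0,0,-.011]))
E
```

```text
t: 7.0
eef_pos: [0.4138, -0.0561, 0.1992]
tool_rot: [0.001, 0.711, 0.703, -0.001]
contact_force: [-0.5, 0.0, -1.2]
gripper_width: 0.615
grasp_force: 42.8
t: 7.2
eef_pos: [0.4155, -0.0494, 0.1993]
tool_rot: [0.0, 0.707, 0.707, 0.0]
contact_force: [0.6, 0.9, -1.5]
gripper_width: 0.616
grasp_force: 42.8
[ 0.482  0.15  -0.55   2.155  0.103  0.86  -0.131] [ 0.4155 -0.0494  0.1993] [3.000e-04 7.072e-01 7.070e-01 4.000e-04]
[320.73267215  76.90479181] [320.94288048  70.74085798] [319.52386397 287.2378708 ]
```

View pics/w3.png

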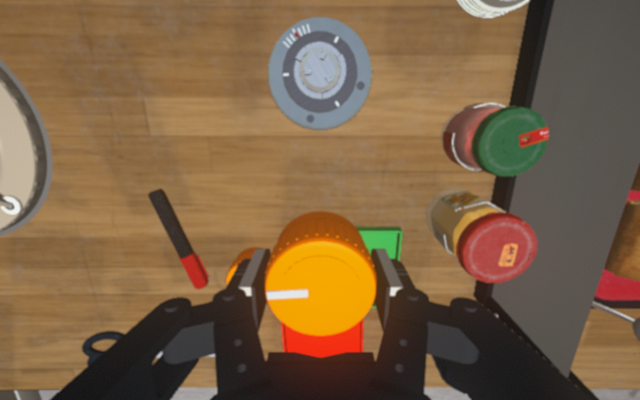

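The cap is held, with its top centre near (320,288) and stripe towards (268,295). The gauge is at (319,72) with marks near (286,74), (337,40) and (337,104), and its pointer is at (298,38).

Run:
```python
from h import *
w=np.load('w3.npy',allow_pickle=True).item(); im=w['color']; h=cv2.cvtColor(im,cv2.COLOR_RGB2HSV); g=cv2.cvtColor(im,cv2.COLOR_RGB2GRAY)
# base: bluish-grey vs wood
m=cv2.inRange(h,(90,15,30),(135,255,255)); m[:,:250]=0;m[:,390:]=0;m[145:]=0
m=cv2.morphologyEx(m,cv2.MORPH_CLOSE,np.ones((7,7))); c=max(cv2.findContours(m,0,2)[0],key=cv2.contourArea)
e=cv2.fitEllipse(cv2.convexHull(c)); print('base',e,[onz(w,e[0],z)[:2].round(4) for z in(.005,.01,.015)])
# white marks/ticks
wh=cv2.inRange(h,(0,0,185),(180,40,255)); wh[:,:260]=0;wh[:,380:]=0;wh[140:]=0
k,l,st,ce=cv2.connectedComponentsWithStats(wh)
for i in range(1,k):
    if st[i,4]>3: print('w',st[i].tolist(),ce[i].round(1),onz(w,ce[i],.03)[:2].round(4))
r=cv2.inRange(h,(0,120,90),(8,255,255))|cv2.inRange(h,(172,120,90),(180,255,255)); r[:,:260]=0;r[:,380:]=0;r[140:]=0
ys,xs=np.nonzero(r); print('red',xs.mean() if len(xs) else 0,ys.mean() if len(xs) else 0,len(xs))
# cap top: brightest orange; print profile
z=.2095; Q=onz(w,(320,288),z)
m=cv2.inRange(h,(8,140,235),(30,255,255)); m[:200]=0;m[:,:262]=0;m[:,380:]=0; 
s=cv2.inRange(h,(0,0,190),(40,100,255)); s[:270]=0; s[320:]=0; s[:,:262]=0;s[:,320:]=0
m=cv2.morphologyEx(m|s,cv2.MORPH_OPEN,np.ones((5,5)))
c=max(cv2.findContours(m,0,2)[0],key=cv2.contourArea); e=cv2.fitEllipse(cv2.convexHull(c)); P=onz(w,e[0],z); print('cap',cv2.boundingRect(c),e,P)
x0,y0,ww,hh=cv2.boundingRect(c); print('bottom',onz(w,(320,y0+hh-1),z),'col profile H,V',[(y,*h[y,325].tolist()) for y in range(205,345,5)])
ys,xs=np.nonzero(s); vx,vy,_,_=cv2.fitLine(np.c_[xs,ys].astype(np.float32),2,0,.01,.01).ravel()
a=onz(w,(xs.min(),ys[xs==xs.min()].mean()),z);b=onz(w,(xs.max(),ys[xs==xs.max()].mean()),z);print('stripe ends',a,b,np.degrees(np.arctan2(a[1]-b[1],a[0]-b[0])))
q=np.array([[xs.mean(),ys.mean()]]);A=onz(w,q[0],z);B=onz(w,q[0]+10*np.array([vx,vy]),z);d=B-A;print('line angle',np.degrees(np.arctan2(d[1],d[0])))
```

```text
base ((319.5751647949219, 72.34495544433594), (101.1256103515625, 110.03148651123047), 179.0749969482422) [array([0.4157, 0.0636]), array([0.4157, 0.0631]), array([0.4157, 0.0625])]
w [306, 24, 4, 8, 18] [307.8  27.7] [0.4053 0.0973]
w [302, 26, 4, 7, 18] [303.5  29. ] [0.4014 0.0963]
w [292, 29, 3, 3, 8] [293.1  29.9] [0.3922 0.0956]
w [297, 28, 5, 8, 20] [299.4  31.2] [0.3977 0.0946]
w [290, 34, 5, 7, 20] [292.  37.] [0.391 0.09 ]
w [286, 37, 6, 7, 20] [288.8  40.2] [0.388  0.0875]
w [334, 37, 4, 5, 14] [335.9  39.1] [0.4304 0.0883]
w [283, 41, 6, 6, 16] [285.5  43.5] [0.385  0.0848]
w [297, 42, 42, 17, 231] [316.8  48.7] [0.4132 0.0806]
w [304, 52, 32, 35, 743] [319.2  69.2] [0.4154 0.0637]
w [323, 55, 22, 43, 203] [337.6  77.9] [0.4325 0.0563]
w [295, 62, 26, 36, 197] [303.5  82.9] [0.4006 0.0519]
w [283, 73, 6, 3, 14] [285.5  74. ] [0.384  0.0596]
w [335, 101, 4, 5, 12] [336.8 103.2] [0.4321 0.0339]
red 296.6666666666667 34.5 6
cap (266, 241, 109, 96) ((320.22979736328125, 288.12005615234375), (96.18928527832031, 108.2442855834961), 88.48925018310547) [ 0.41586806 -0.05043277  0.2095    ]
bottom [ 0.41572539 -0.07784677  0.2095    ] col profile H,V [(205, 16, 118, 145), (210, 15, 135, 151), (215, 13, 225, 143), (220, 13, 218, 146), (225, 14, 229, 147), (230, 13, 225, 151), (235, 15, 242, 178), (240, 16, 247, 234), (245, 21, 233, 245), (250, 21, 255, 245), (255, 20, 250, 237), (260, 21, 255, 245), (265, 21, 255, 245), (270, 21, 255, 246), (275, 21, 255, 246), (280, 21, 255, 246), (285, 20, 255, 246), (290, 21, 255, 246), (295, 21, 255, 246), (300, 20, 255, 246), (305, 20, 255, 245), (310, 20, 255, 245), (315, 20, 255, 245), (320, 20, 255, 244), (325, 20, 255, 245), (330, 20, 255, 244), (335, 14, 250, 244), (340, 4, 233, 244)]
stripe ends [ 0.39037842 -0.0530083   0.2095    ] [ 0.40964309 -0.05307135  0.2095    ] 179.81248579656213
line angle 2.6979011634927033
```

```bash
python3 -m inch '[[0.037,0,0,0],[0.037,0,0,0],[0.0375,0,0,0],[0,0,0.025,0],[0,0,0.025,0],[0,0,0.025,0],[0,0,0.015,0],[0,0,0,0],[0,0,0,0],[0,0,0,0]]'
python3 - <<'E'
from h import *
o=bot.get_obs(); print(o['q'].round(3),o['eef_pos'].round(4),o['contact_force'].round(2))
s=cam('scene'); cv2.imwrite('pics/s4.png',cv2.resize(s['color'][170:270,260:390,::-1],None,fx=6,fy=6,interpolation=cv2.INTER_CUBIC))
E
```

```text
t: 8.25
eef_pos: [0.4162, 0.0617, 0.1098]
tool_rot: [0.0, 0.707, 0.707, 0.001]
contact_force: [-0.1, 0.0, -0.3]
gripper_width: 0.62
grasp_force: 42.8
[ 0.22   0.323 -0.589  2.228  0.292  0.661 -0.577] [0.4162 0.0617 0.1098] [-0.14  0.   -0.35]
```

View pics/s4.png

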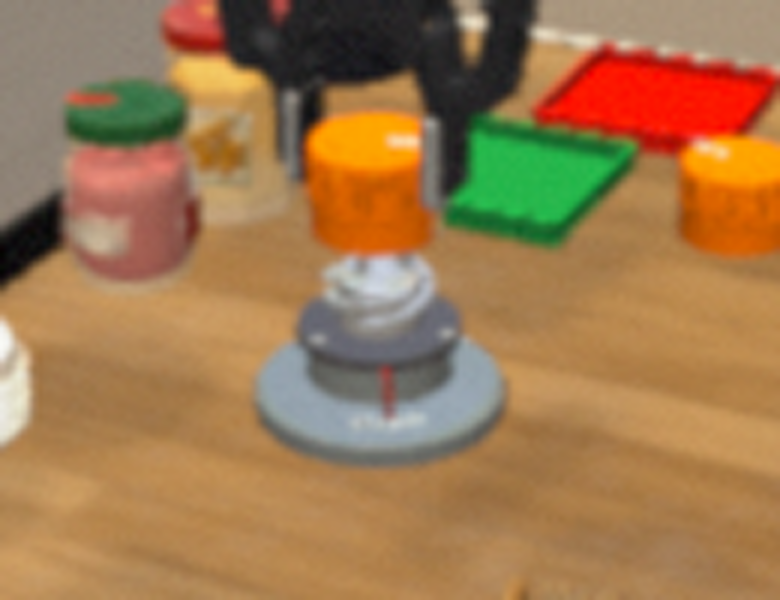

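The cap hangs above the plug at crop (370,185), with the flange centred near (380,345) and the pointer at (388,395). I'll check the centring against the edges in this scene view.

Run:
```python
from h import *
s=cam('scene'); im=s['color']; h=cv2.cvtColor(im,cv2.COLOR_RGB2HSV)
m=cv2.inRange(h,(5,150,60),(28,255,255)); print('cap rows',[(r,260+np.nonzero(m[r,300:345])[0][[0,-1]]+40) for r in range(190,213,2) if m[r,300:345].any()])
b=cv2.inRange(h,(90,15,30),(135,255,255)); 
for r in range(222,246,2):
    x=np.nonzero(b[r,295:350])[0]; 
    if len(x): print('base',r,x[[0,-1]]+295)
t=np.linspace(0,2*np.pi,120)
def ring(c,rad,z): 
    p=np.array([proj(s,[c[0]+rad*np.cos(a),c[1]+rad*np.sin(a),z]) for a in t]); return p.min(0).round(1),p.max(0).round(1)
G=(.4157,.0607); print('base pred',ring(G,.052,.006),'flange',ring(G,.034,.03))
C=(.4166,.0603); print('cap pred rim',ring(C,.027,.081),'top',ring(C,.027,.12))
```

```text
cap rows [(190, array([303, 329])), (192, array([303, 329])), (194, array([300, 326])), (196, array([300, 329])), (198, array([311, 329])), (200, array([310, 329])), (202, array([311, 329])), (204, array([311, 330])), (206, array([311, 332])), (208, array([312, 332])), (210, array([312, 332]))]
base 222 [311 334]
base 224 [311 333]
base 226 [315 332]
base 228 [308 338]
base 230 [305 340]
base 232 [304 341]
base 234 [304 341]
base 236 [304 340]
base 238 [306 339]
base 240 [308 336]
base 242 [311 332]
base pred (array([301.5, 225.1]), array([343.5, 246.3])) flange (array([308.6, 220.2]), array([336.3, 233.5]))
cap pred rim (array([310.7, 203. ]), array([333.3, 212.8])) top (array([310.4, 188.4]), array([333.4, 197.6]))
```

```bash
python3 -m inch '[[0.0004,-0.0007,0.005,0],[0,0,0.005,0],[0,0,0.004,0],[0,0,0,0],[0,0,0,0]]'; python3 -m inch '[[0,0,0.002,0],[0,0,0.002,0],[0,0,0,0]]'; python3 -m inch '[[0,0,0.002,0],[0,0,0,0]]'
```

```text
t: 8.85
eef_pos: [0.4146, 0.0614, 0.0946]
tool_rot: [-0.0, 0.708, 0.707, -0.0]
contact_force: [-0.0, -0.3, -0.7]
gripper_width: 0.614
grasp_force: 42.8
t: 9.15
eef_pos: [0.4146, 0.0613, 0.0906]
tool_rot: [-0.0, 0.708, 0.707, -0.0]
contact_force: [-1.2, 0.2, -0.8]
gripper_width: 0.611
grasp_force: 42.8
t: 9.35
eef_pos: [0.4146, 0.0613, 0.0886]
tool_rot: [-0.0, 0.708, 0.707, -0.0]
contact_force: [-0.8, -0.6, -0.1]
gripper_width: 0.616
grasp_force: 42.8
```

```bash
for i in 1 2; do python3 -m inch '[[0,0,0.002,0],[0,0,0,0]]' | grep -E 'eef|contact'; done; for i in 1 2 ; do python3 -m inch '[[0,0,0.001,0],[0,0,0,0]]'| grep -E 'eef|contact'; done; python3 -c "
from station import bot; print(bot.get_obs()['torque'])"
```

```text
eef_pos: [0.4146, 0.0613, 0.0866]
contact_force: [-0.2, -0.0, -1.1]
eef_pos: [0.4146, 0.0613, 0.0846]
contact_force: [-0.2, 0.1, -1.2]
eef_pos: [0.4147, 0.0614, 0.0837]
contact_force: [-0.0, 0.5, -0.7]
eef_pos: [0.4147, 0.0613, 0.0827]
contact_force: [-0.3, -0.1, -0.9]
[0.00661893 0.00119065 0.01274754]
```

```bash
for i in 1 2; do python3 -m inch '[[0,0,0.0008,0],[0,0,0,0]]' | grep -E 'eef|contact'; done;  python3 -c "
from station import bot; print(bot.get_obs()['torque'])"
```

```text
eef_pos: [0.4147, 0.0614, 0.0819]
contact_force: [-0.4, -0.7, -1.5]
eef_pos: [0.4148, 0.0614, 0.0812]
contact_force: [0.6, 0.0, -0.3]
[0.00358516 0.01074386 0.01015742]
```

```bash
cat > st.py <<'E'
from station import bot
import numpy as np
o=bot.get_obs(); q=o['tool_rot']; print('T',o['torque'].round(3),'F',o['contact_force'].round(1),'yaw',round(float(np.degrees(2*np.arctan2(q[2],q[1]))),2),o['eef_pos'].round(4),'q7',o['q'][6].round(2),'t',o['t'])
E
python3 -m inch '[[0,0.00008,0.0003,4],[0,0.00008,0.0003,4],[0,0.00008,0.0003,4],[0,0.00008,0.0003,4],[0,0,0,0]]' >/dev/null; python3 st.py
python3 -m inch '[[0,0.00008,0.0003,4],[0,0.00008,0.0003,4],[0,0.00008,0.0003,4],[0,0,0,0]]' >/dev/null; python3 st.py
```

```text
T [-0.03  -0.053  0.059] F [-0.  -0.6 -0.9] yaw 73.88 [0.4151 0.0614 0.0801] q7 -0.88 t 11.05
T [-0.024 -0.123  0.054] F [ 0.6 -0.5  0.2] yaw 61.97 [0.4154 0.0613 0.0792] q7 -1.05 t 11.45
```

```bash
for i in 1 2 3; do python3 -m inch '[[0,0.00006,0.00023,3],[0,0,0,0]]' >/dev/null; python3 st.py; done
```

```text
T [-0.043 -0.147 -0.035] F [ 0.6 -0.3 -0.6] yaw 59.04 [0.4155 0.0613 0.079 ] q7 -1.1 t 11.65
T [-0.028 -0.269  0.022] F [ 1.7 -0.6 -1.6] yaw 56.04 [0.4156 0.0613 0.0787] q7 -1.14 t 11.85
T [-0.042 -0.385  0.016] F [ 1.3 -0.6 -0.6] yaw 53.04 [0.4157 0.0612 0.0785] q7 -1.19 t 12.05
```

```bash
python3 -m inch '[[0.0003,0.0004,0,0],[0,0,0,0]]' >/dev/null; python3 st.py; for i in 1 2 3; do python3 -m inch '[[0,0.00006,0.00023,3],[0,0,0,0]]' >/dev/null; python3 st.py; done
```

```text
T [ 0.031 -0.136  0.006] F [0.3 0.4 0. ] yaw 53.01 [0.4158 0.0611 0.0784] q7 -1.19 t 12.25
T [ 0.037 -0.169  0.015] F [ 0.6 -1.1  0. ] yaw 49.94 [0.4159 0.0611 0.0782] q7 -1.23 t 12.45
T [-0.083 -0.168 -0.006] F [ 0.7  0.3 -0.6] yaw 46.98 [0.416  0.0611 0.078 ] q7 -1.28 t 12.65
T [-0.031 -0.281  0.019] F [-0.1  0.3 -0.8] yaw 44.0 [0.4161 0.061  0.0777] q7 -1.32 t 12.85
```

```bash
for i in 1 2 3; do python3 -m inch '[[0.0001,0.00012,0.00023,3],[0,0,0,0]]' >/dev/null; python3 st.py; done
python3 - <<'E'
from h import *
s=cam('scene'); cv2.imwrite('pics/s5.png',cv2.resize(s['color'][190:250,280:360,::-1],None,fx=10,fy=10,interpolation=cv2.INTER_CUBIC))
E
```

```text
T [-0.098 -0.288  0.023] F [ 0.5 -0.2  0. ] yaw 41.02 [0.4162 0.061  0.0775] q7 -1.37 t 13.05
T [-0.081 -0.188 -0.038] F [ 0.9 -0.2  0. ] yaw 38.03 [0.4164 0.0609 0.0773] q7 -1.41 t 13.25
T [-0.111 -0.208  0.076] F [ 1.3 -0.8 -0.4] yaw 35.04 [0.4165 0.0609 0.077 ] q7 -1.46 t 13.45
```

View pics/s5.png

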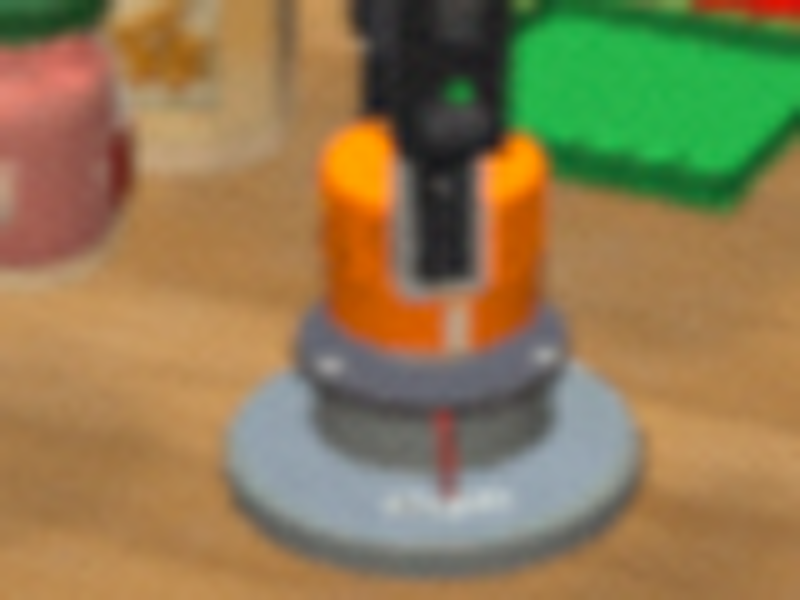

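The pointer is still at the middle tick at crop (448,485). The stripe at (457,325) has moved about 55° from its mark, beyond the burr range, so I'll carry on towards home.

```bash
for i in 1 2 3 4; do python3 -m inch '[[0.0001,0.0001,0.00023,3],[0,0.00006,0.00023,3],[0,0,0,0]]' >/dev/null; python3 st.py; done
```

```text
T [-0.144 -0.239 -0.029] F [ 1.  -0.4 -0.4] yaw 29.01 [0.4167 0.0608 0.0766] q7 -1.55 t 13.8
T [-0.279 -0.348  0.003] F [ 0.7 -1.7  0.2] yaw 23.03 [0.4169 0.0606 0.0761] q7 -1.63 t 14.1
T [-0.404 -0.352  0.044] F [ 2.1 -2.  -0.8] yaw 17.04 [0.4171 0.0605 0.0757] q7 -1.72 t 14.4
T [-0.55  -0.42   0.083] F [ 0.5 -1.8 -0.9] yaw 11.04 [0.4171 0.0603 0.0752] q7 -1.81 t 14.7
```

```bash
python3 -m inch '[[0.0003,0.0006,0,0],[0,0,0,0]]' >/dev/null; python3 st.py; for i in 1 2 3 ; do python3 -m inch '[[0,0.00006,0.00023,3],[0,0,0,0]]' >/dev/null; python3 st.py; done
```

```text
T [-0.176 -0.131  0.051] F [ 0.2 -0.8 -0.8] yaw 11.03 [0.4173 0.0602 0.0751] q7 -1.81 t 14.9
T [-0.171 -0.187 -0.02 ] F [ 0.1 -0.5  0.5] yaw 7.95 [0.4174 0.06   0.0749] q7 -1.86 t 15.1
T [-0.517 -0.255  0.068] F [ 0.9 -1.5  0.4] yaw 4.98 [0.4176 0.0597 0.0748] q7 -1.9 t 15.3
T [-0.901 -0.285  0.123] F [ 1.1 -3.1  1.2] yaw 2.0 [0.4178 0.0595 0.0746] q7 -1.94 t 15.5
```

```bash
python3 -m inch '[[0,0.0008,0,0],[0,0,0,0]]' >/dev/null; python3 st.py; for i in 1 2; do python3 -m inch '[[0,0,0,2.5],[0,0,0,0]]' >/dev/null; python3 st.py; done
python3 - <<'E'
from h import *
s=cam('scene'); cv2.imwrite('pics/s6.png',cv2.resize(s['color'][190:250,280:360,::-1],None,fx=10,fy=10,interpolation=cv2.INTER_CUBIC))
E
```

```text
T [-0.549 -0.225  0.134] F [ 0.5 -3.4  2.6] yaw 2.0 [0.4177 0.059  0.0746] q7 -1.94 t 15.7
T [-0.749 -0.253  0.143] F [ 1.6 -3.2  2.6] yaw -0.56 [0.4177 0.0589 0.0746] q7 -1.98 t 15.9
T [-0.838 -0.286  0.164] F [ 1.1 -2.6  2.8] yaw -3.03 [0.4177 0.0589 0.0746] q7 -2.02 t 16.1
```

View pics/s6.png

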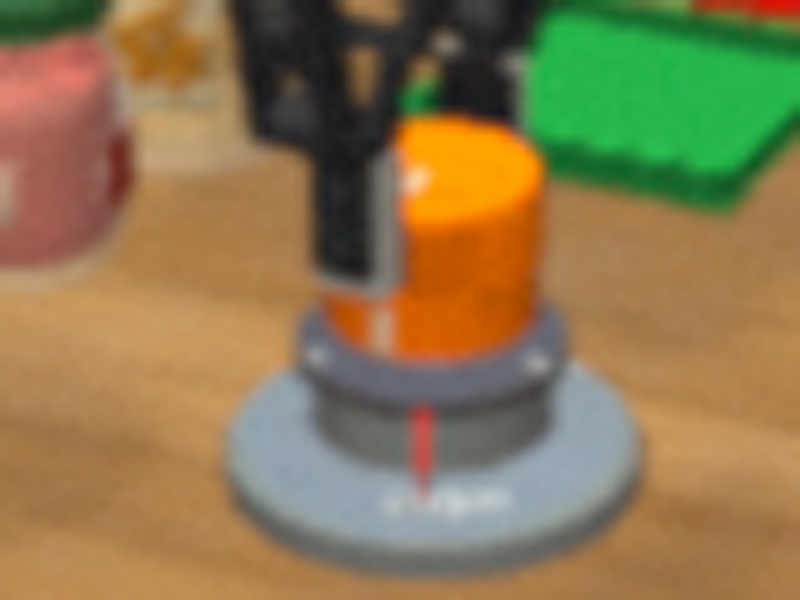

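Pointer tip moved from 448 to about 423, roughly 1.2 ticks, and wrist torque is +0.14 N m. The cap is snug after about 85° net, so it is fully home and goes in the green tray. I'll nudge it 1.5° more for margin, then unscrew following the rise.

```bash
python3 -m inch '[[0,0,0,1.5],[0,0,0,0],[0,0,0,0]]' >/dev/null; python3 st.py; python3 -m inch '[[0,-0.0002,0,-4.5],[0,-0.0002,0,-4],[0,-0.00024,-0.0005,-5],[0,-0.00024,-0.0004,-5],[0,0,0,0]]' >/dev/null; python3 st.py
python3 -m inch '[[0,-0.00024,-0.0004,-5],[0,-0.00024,-0.0004,-5],[0,-0.00024,-0.0004,-5],[0,0,0,0]]' >/dev/null; python3 st.py
python3 -m inch '[[0,-0.00024,-0.0004,-5],[0,-0.00024,-0.0004,-5],[0,-0.00024,-0.0004,-5],[0,0,0,0]]' >/dev/null; python3 st.py
```

```text
T [-1.141 -0.275  0.198] F [ 1.1 -4.9  3. ] yaw -4.57 [0.4176 0.0588 0.0745] q7 -2.04 t 16.45
T [-0.405 -0.068 -0.027] F [ 0.1 -1.8  0.5] yaw 13.96 [0.4171 0.0603 0.0752] q7 -1.77 t 16.95
T [-0.301 -0.089 -0.012] F [-0.6 -0.4  0.1] yaw 28.85 [0.4169 0.061  0.0764] q7 -1.55 t 17.35
T [-0.143 -0.064 -0.011] F [-0.8 -0.6 -0. ] yaw 43.77 [0.4167 0.0616 0.0777] q7 -1.33 t 17.75
```

```bash
python3 -m inch '[[0,-0.0002,-0.0004,-5],[0,-0.0002,-0.0004,-5],[0,-0.0002,-0.0004,-5],[0,-0.0002,-0.0004,-5],[0,0,0,0]]' >/dev/null; python3 st.py
python3 -m inch '[[0,-0.0002,-0.0004,-5],[0,-0.0002,-0.0004,-5],[0,-0.0002,-0.0004,-5],[0,-0.0002,-0.0004,-5],[0,-0.0002,-0.0004,-5],[0,0,-0.0001,-1],[0,0,0,0]]' >/dev/null; python3 st.py
python3 -m inch '[[0,0,-0.001,0],[0,0,0,0]]' >/dev/null; python3 st.py
python3 -m inch '[[0,0,-0.001,0],[0,0,0,0]]' >/dev/null; python3 st.py
```

```text
T [ 0.029 -0.038 -0.006] F [-0.  -0.4 -0.7] yaw 63.72 [0.4161 0.0621 0.0793] q7 -1.03 t 18.25
T [-0.002 -0.019 -0.019] F [ 0.5 -0.6 -1.5] yaw 89.66 [0.4151 0.0622 0.0814] q7 -0.64 t 18.95
T [0.002 0.025 0.04 ] F [ 0.8 -0.2 -0.7] yaw 89.79 [0.4153 0.0621 0.0826] q7 -0.63 t 19.15
T [0.039 0.013 0.009] F [-0.5  0.1 -0.4] yaw 89.87 [0.4154 0.062  0.0836] q7 -0.63 t 19.35
```

```bash
python3 -m inch '[[0,0,-0.02,0],[0,0,-0.03,0],[0,0,-0.03,0],[-0.0361,0.007,0,0],[-0.0361,0.007,0,0],[-0.0361,0.007,0,0],[-0.0361,0.007,0,0],[-0.0361,0.007,0,0],[-0.0361,0.007,0,0],[0,0,0,0],[0,0,0,0],[0,0,0,0]]' >/dev/null; python3 st.py
python3 -m inch '[[0,0,0.03,0],[0,0,0.03,0],[0,0,0.03,0],[0,0,0.025,0],[0,0,0.008,0],[0,0,0,0],[0,0,0,0]]' >/dev/null; python3 st.py
python3 - <<'E'
from h import *
s=cam('scene'); cv2.imwrite('pics/s7.png',cv2.resize(s['color'][150:230,290:400,::-1],None,fx=7,fy=7,interpolation=cv2.INTER_CUBIC))
E
```

```text
T [ 0.029  0.011 -0.007] F [-0.3 -0.2 -0.6] yaw 89.97 [ 0.4567 -0.1535  0.1634] q7 0.01 t 20.55
T [ 0.03   0.018 -0.011] F [-0.6 -0.3 -0.5] yaw 89.96 [ 0.4578 -0.1542  0.0415] q7 -0.14 t 21.25
```

View pics/s7.png

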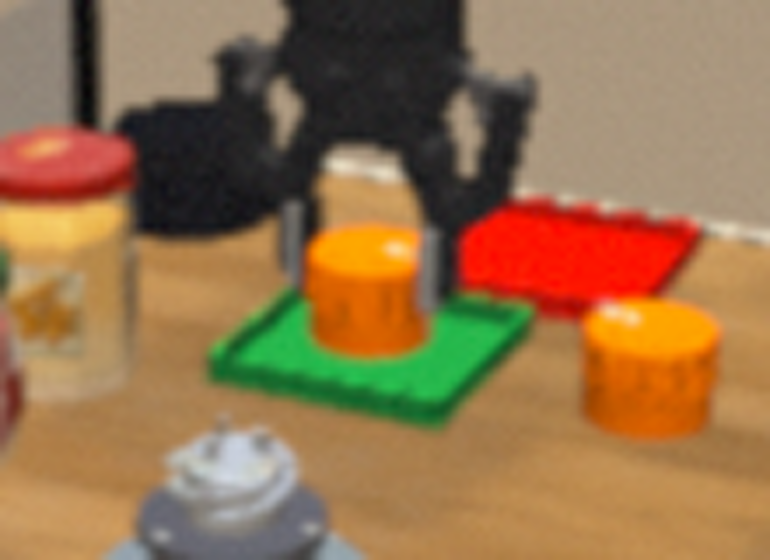

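The cap hangs about 1 cm above the middle of the green tray, at crop (368,300).

```bash
python3 -m inch '[[0,0,0.004,0],[0,0,0.003,0],[0,0,0.0015,0],[0,0,0,0],[0,0,0,0]]' >/dev/null; python3 st.py
for i in 1 2; do python3 -m inch '[[0,0,0.0007,0],[0,0,0,0]]' >/dev/null; python3 st.py; done
```

```text
T [ 0.046  0.026 -0.039] F [ 0.2 -0.3 -1.3] yaw 89.9 [ 0.457  -0.1547  0.032 ] q7 -0.15 t 21.8
T [ 0.054  0.412 -0.031] F [-2.1 -0.7  5.9] yaw 89.9 [ 0.457  -0.1548  0.0318] q7 -0.15 t 22.0
T [ 0.188  0.897 -0.032] F [-4.8  1.3 15.9] yaw 89.9 [ 0.457  -0.1548  0.0317] q7 -0.16 t 22.2
```

Cap is down on the tray floor. Release and retreat.

```bash
python3 -m inch '[[0,0,-0.0007,0],[0,0,0,0],[0,0,0,0],[0,0,0,0],[0,0,0,0],[0,0,0,0]]' 0.068; python3 -m inch '[[0,0,-0.005,0],[0,0,-0.02,0],[0,0,-0.04,0],[0,0,-0.04,0],[0,0,-0.04,0],[0,0,-0.04,0],[-0.04,0,0,0],[-0.04,0,0,0],[-0.04,0,0,0],[0,0,0,0],[0,0,0,0]]' >/dev/null; python3 st.py
python3 - <<'E'
from h import *
s=cam('scene'); t=cam('top')
a=cv2.resize(s['color'][150:230,290:400,::-1],(660,480),interpolation=cv2.INTER_CUBIC); cv2.imwrite('pics/end.png',a)
h=cv2.cvtColor(t['color'],cv2.COLOR_RGB2HSV); k,l,st,ce=cv2.connectedComponentsWithStats(cv2.inRange(h,(8,120,200),(28,255,255)))
for i in range(1,k):
    if st[i,4]>60: print(st[i],onz(t,(st[i,0]+(st[i,2]-1)/2,st[i,1]+(st[i,3]-1)/2),.042))
E
```

```text
t: 22.8
eef_pos: [0.4569, -0.1547, 0.0312]
tool_rot: [-0.0, 0.708, 0.706, -0.0]
contact_force: [0.1, -0.8, 1.1]
gripper_width: 0.794
grasp_force: 0.0
T [ 0.024  0.01  -0.074] F [ 0.3  0.2 -0.8] yaw 89.78 [ 0.4563 -0.2752  0.2163] q7 0.27 t 23.9
[372 182  23  23 382] [ 0.45835536 -0.15682055  0.042     ]
[374 235  23  23 390] [ 0.33631127 -0.15879759  0.042     ]
```

View pics/end.png

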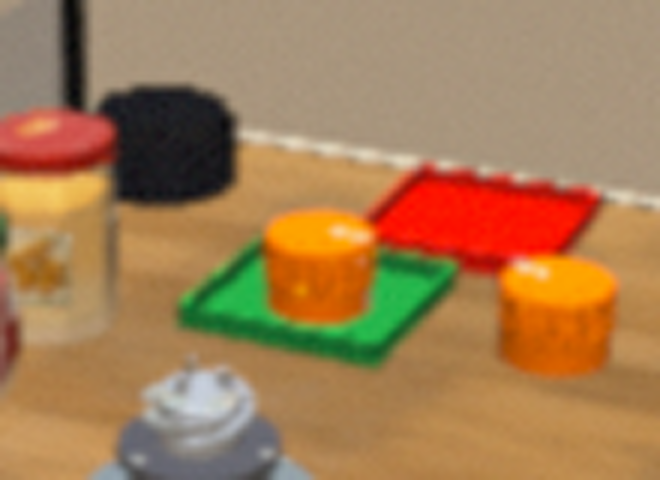

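The cap stands upright in the green tray at crop (320,268), within 5 mm of its middle, and the gripper is clear of everything.

```bash
python3 -c "
from station import bot; print(bot.hand_in())"
```

```text
the job is handed in; nothing more can be done
None
```

The leftmost orange cap turned fully home (about 85°, pointer one to two ticks), so I unscrewed it, stood it top up in the middle of the green tray, and handed the job in at about 24 s.

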